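# Bolt the knife box shut while holding its safety catch down

## Robot

A 7-joint arm with a two-finger parallel gripper is mounted at the origin on a cart in front of the work surface, level with it; the furniture and walls round the work are solid. World frame = base frame: x ahead of the robot, y to its left, z up, the work surface at z = 0. Lengths are in m, angles in rad, forces in N, time in s.
With the tool pointing down it reaches from about 0.4 to 0.85 m from the base axis. Payload 10.4 kg.
Tool frame: the origin (TCP) lies midway between the tips of the shut fingers; the grasp point (between the pads) lies 19 mm behind it; z points along the fingers, y is the line along which they close (so a half turn about z gives the same grasp; the last joint's range is limited). The gripper opens to 87 mm and grips with 3 to 60 N. Pads are 19 mm wide; open, the fingers measure 117 mm over their backs; the gripper's body (75 mm by 190 mm) begins 51 mm behind the grasp point.
Start: joints at [-1.268, 0.332, -0.065, 1.46, 0.022, 1.35, -0.088], TCP at [0.2, 0.592, 0.186] pointing down, gripper open.
Joint ranges: [-2.6, 2.6], [-0.5, 2.12], [-1.47, 1.34], [0.16, 2.42], [-1.27, 4.41], [0.06, 2.06], [-2.6, 2.6]. Speed limits (rad/s): [2.22, 2.22, 2.79, 2.79, 3.14, 3.14, 3.14].

## Interface

Orientations are given as a unit quaternion [x, y, z, w].
In Python, from bench import r gives the robot as it stands.
- The arm moves only by the tool carry_out, never from a script. Its argument "steps" is a list that holds one entry, the list of rows, each a list of 6 numbers: the shift along the tool's x, y, z in cm, then the turn, a rotation vector about the tool's x, y, z in rad. In form: [[[dx, dy, dz, wx, wy, wz], ...]]. A call has 1 to 20 rows; each row is the pose to reach, as a shift and turn from the pose commanded when the call began, along the tool's axes at that moment; what a row does not reach only later rows make up. A row lasts 1/12 s, in which the tool goes at most 41.7 mm and 7.16 degrees, less where a joint would pass 70% of its speed; a pose out of reach is approached as far as the arm can. A call with a gripper value outside its range is refused whole. "hand" is the closure, from -1 (fully open) to 1 (shut), set as the call begins (left out, the last holds). The fingers move at their own pace and stop on an object; "squeeze" is the grip in N (left out, the last holds). Time passes only in rows, so rows that repeat a pose let the fingers close. It gives the time, the measured TCP pose, the force, the opening and the grip force at its end, in the units of the state.
- r.read_state(): the state, without advancing time (a new reading comes with each control period).
- r.camera(name): name is "scene" or "top"; returns the picture (384x512x3 uint8, red, green, blue); there is no depth.
- r.camera_params(name): a dict with "fx", "fy", "cx", "cy" (pixels), "view" (4x4, takes a point from world to camera coordinates). Camera axes: x right, y up, looking along -z (the intrinsics and any distortion apply to the point x, -y, -z); pixel columns grow to the right and rows downward; lengths in m; the calibration is good to about 2 mm. A picture is of the moment at which its call begins. camera_params takes no time and is no camera call.
- r.close_job(): hands the job in; it is judged then, once.
The state is a dict: "time": time; "joint_positions": joint angles; "joint_vel": joint speeds; "joint_torque": joint torques, N m; "ee_pos": TCP position; "eef_rot": TCP orientation; "ft_force": force on the tool from outside, world axes, zero at the start; "torque": the same for the moment, N m; "width": finger opening in m; "grip_force": force on a finger pad.
Only numpy, scipy, OpenCV 4.12 (cv2) and the standard library are available. Lean on these libraries where they do the work, as an engineer would, in place of code of your own. Each camera call takes 0.05 s, during which the arm holds its last target. There are 200 camera calls.

## Task

Lock the two-leaf knife box: press the long orange safety catch down with one fingertip and, while holding it down, push the upright black knob of the bolt with the other fingertip until the bolt is fully home in its keeper. Then let go, so that the catch springs fully up again. Leave the box standing where it is, lift nothing, and do not disturb the things around it.

Things in the scene. Friction and masses are not known exactly. Their poses are not given: they have to be found in the camera images.
- knife_box: Heavy loose wooden box (3 to 4.2 kg), two pale lid leaves, 156 (x) x 270 (y) x 60 mm high. Origin: centre of underside; x points away from the robot (yaw up to 0.35 rad), y left, z up. Leaf tops at z = 60 mm, meeting at y = 0, fixed. On the left leaf: orange catch bar (near, along x = -29 mm) and, parallel, steel bolt (far, x = +27 mm). Guides, housing, keeper: at most 21 mm above the leaves.
- catch_top (a point): Centre of the upper face of the orange catch bar, which is 26 mm wide (box x) and 100 mm long (box y) with fine cross ribs; moves with it. Catch up: 96 mm above the box's underside, fully down: 88 mm. A fingertip can slide along the bar while pressing it.
- catch (a joint): Travel of the catch: 0 m = up (locking), 0.008 m = fully down. Spring: 2 N to start it, 6 N fully down; it springs up when let go. Pressed more than about 5 mm it frees the bolt.
- bolt_knob (a point): Centre of the top of the upright black knob, a plain cylinder 14 mm in diameter; moves with the bolt. Top 112 mm above the box's underside; the steel bolt below it reaches up to 80 mm. Bolt drawn back: at x = +27, y = +65 mm in the box frame, beside the middle of the catch bar and 56 mm from the bar's centre line.
- bolt (a joint): Bolt travel: 0 m = drawn back (as at the start, up to 1.5 mm of play), 0.040 m = fully home (end stop). Moves to -y of the box (right, seen from the robot) against 2 N of friction; stays where left. With the catch up it is held: the catch's pin stands in a comb with a slot every 13.3 mm, so letting go on the way stops the bolt at the next slot. Fully home, the catch springs up into the last slot.
- keeper (a point): Centre of the top of the steel keeper on the right leaf, 30 mm long (y), that takes the end of the bolt; fixed to the box.
- onion: Red onion, 84 mm wide, 82 mm high, standing loose behind the box; leave alone. Origin at the centre of its underside.
- kitchen_timer: Round clockwork kitchen timer, teal base and cream dial, 66 mm wide, 45 mm high, loose behind the box; leave alone. Origin at the centre of its underside.
- lemon: Lemon, 75 x 58 x 59 mm, loose behind the box; leave alone. Origin at the centre of its underside.
- teaspoon: Steel teaspoon, 130 x 26 x 11 mm, lying loose to the left of the box; leave alone. Origin at the centre of its underside.

How it is judged:
On the way, in this order (a step that is already met when the one before it is completed fails the run):
1. the catch is pressed down by a finger with the bolt still drawn back (value of joint catch above 0.005 m and value of joint bolt below 0.006 m and contact force between the fingers and catch above 0.5 N), for 0.1 s.
2. the bolt is pushed past half way by a finger while a finger holds the catch down (value of joint bolt above 0.02 m and value of joint catch above 0.004 m and contact force between the fingers and catch above 0.5 N and contact force between the fingers and bolt above 0.3 N), for 0.05 s.
At the end, for the whole second after the job is handed in: The bolt is at least 37 mm along its 40 mm travel, the catch is back up within 2 mm, the box stands level and still within 30 mm of where it was, and onion, timer, lemon and teaspoon are within 30 mm of where they were (value of joint bolt above 0.037 m and value of joint catch below 0.002 m and angle between knife_box's own z axis and vertical below 0.05 rad and linear speed of knife_box below 0.02 m/s and distance of each of knife_box, onion, kitchen_timer, lemon, teaspoon from where it was at the start of the episode below 0.03 m); the robot touches nothing.
It fails at once if the box is lifted, tipped or pushed more than 30 mm (distance of knife_box from where it was at the start of the episode above 0.03 m or height (world z) of knife_box above 0.01 m or angle between knife_box's own z axis and vertical above 0.1 rad).
It fails at once if a bystander is moved or lifted by more than 30 mm (distance of any of onion, kitchen_timer, lemon, teaspoon from where it was at the start of the episode above 0.03 m).
It also fails if it takes over 38 s, if anything falls off the work surface, if the arm or the gripper's body presses on something with over 40 N, if the wrist force passes 120 N, or if a joint passes its speed limit or range.

## Working session

There is one attempt and no reset: what is moved stays moved. The work goes in short steps, Python scripts to look and compute and a tool call to move; the robot and the scene stay as the last step left them, time stands still between calls to the robot, and variables do not carry over. Pictures are saved under pics/ and viewed, at most 10 in all, crops included, and the job is handed in when it is done.

Besides the shell and the picture viewer there is one more tool, called after "Request:" as a command line: name --argument value ..., lists and objects as JSON in quotes. carry_out: Moves the arm, as the interface text tells. Its arguments: {"type":"object","properties":{"steps":{"type":"array","items":{"type":"array","items":{"type":"array","items":{"type":"number"}}}},"hand":{"type":"number"},"squeeze":{"type":"number"}},"required":["steps"]}

```bash
mkdir -p pics; python3 - <<'E'
from bench import r
import cv2
print(r.read_state())
for n in("scene","top"):
    p=r.camera_params(n);print(n,p)
    cv2.imwrite(f"pics/{n}0.png",cv2.resize(r.camera(n)[:,:,::-1],(800,600),interpolation=cv2.INTER_CUBIC))
E
```

```text
{'time': 0.0, 'joint_positions': array([-1.26758323,  0.3328699 , -0.06473666,  1.46092365,  0.02154929,
        1.34992518, -0.0885232 ]), 'joint_vel': array([ 9.97623947e-04, -1.47467129e-03,  9.86950529e-04, -1.34918608e-03,
        1.60917519e-03,  4.17986473e-05, -2.28928480e-04]), 'joint_torque': array([-6.91265609e-05, -6.23282290e+01,  2.44137982e-02, -3.89865768e+01,
       -6.13066996e-02,  4.04856645e-02,  1.41140472e-04]), 'ee_pos': array([0.19987619, 0.59170881, 0.18486373]), 'eef_rot': array([ 1.62176588e-01,  9.86761491e-01, -7.07799584e-04, -1.13404310e-04]), 'ft_force': array([ 0.19837558,  0.76938543, -0.94825608]), 'torque': array([0.03213849, 0.04942765, 0.04806483]), 'grip_force': 0.0, 'width': 0.08680715881514481}
scene {'fx': 377.78699688193984, 'fy': 377.78699688193984, 'cx': 251.99100685390525, 'cy': 196.03473204394726, 'view': array([[ 0.85878279, -0.51179596,  0.02360116, -0.36113237],
       [ 0.2134493 ,  0.39928064,  0.89163578, -0.34902101],
       [-0.46575908, -0.76068381,  0.45213783, -0.37135538],
       [ 0.        ,  0.        ,  0.        ,  1.        ]])}
top {'fx': 470.9086299037597, 'fy': 470.9086299037597, 'cx': 252.7661729453683, 'cy': 193.12313936770892, 'view': array([[-6.58570074e-04, -9.99761256e-01, -2.18402729e-02,
         3.04904167e-01],
       [ 9.92364584e-01, -3.34710812e-03,  1.23293670e-01,
        -5.83490004e-01],
       [-1.23337336e-01, -2.15923158e-02,  9.92129867e-01,
        -9.89861085e-01],
       [ 0.00000000e+00,  0.00000000e+00,  0.00000000e+00,
         1.00000000e+00]])}
```

View pics/top0.png

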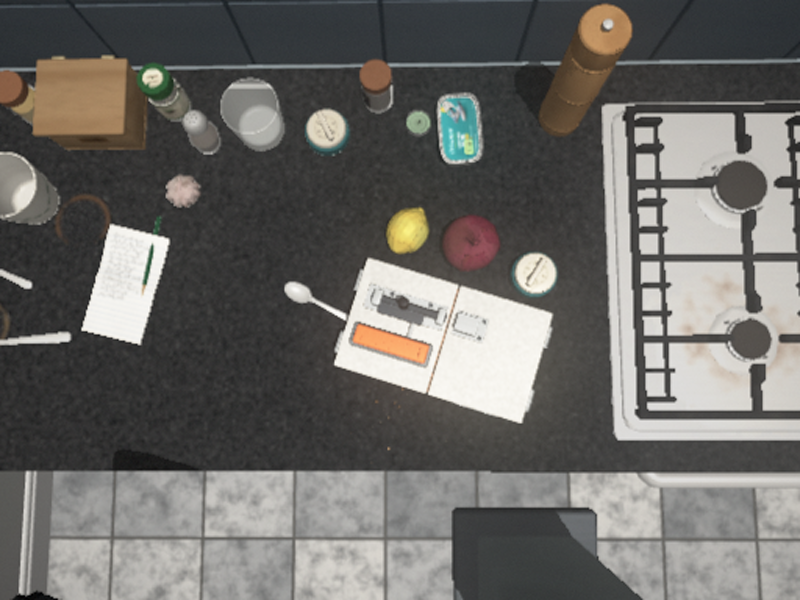

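View pics/scene0.png

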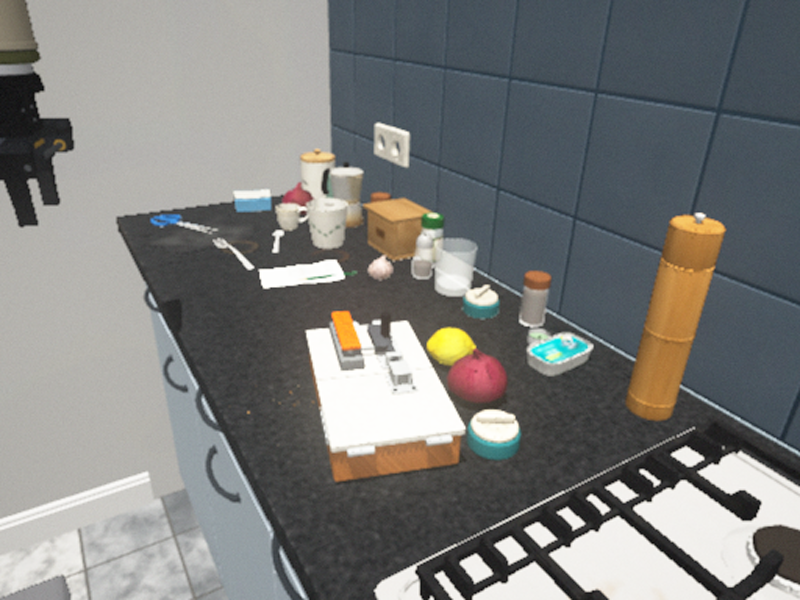

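The top view shows the box with leaf corners near (368,259), (552,314), (523,421) and (335,366) in the 800x600 picture. The catch bar is centred near (391,342) and the knob near (403,302). The onion and lemon sit just behind the box. I'll take an enlarged crop and fit the pose.

```bash
cat > h.py <<'E'
import numpy as np
from bench import r
def proj(n,X):
    p=r.camera_params(n);X=np.atleast_2d(X);c=X@p["view"][:3,:3].T+p["view"][:3,3]
    return np.c_[p["fx"]*c[:,0]/-c[:,2]+p["cx"],p["fy"]*-c[:,1]/-c[:,2]+p["cy"]]
def ray(n,u,z):
    p=r.camera_params(n);R=p["view"][:3,:3];t=p["view"][:3,3]
    d=R.T@np.array([(u[0]-p["cx"])/p["fx"],-(u[1]-p["cy"])/p["fy"],-1]);o=-R.T@t
    return o+d*(z-o[2])/d[2]
def box(q,P):
    c,s=np.cos(q[2]),np.sin(q[2]);P=np.atleast_2d(P)/1000
    return np.c_[q[0]+c*P[:,0]-s*P[:,1],q[1]+s*P[:,0]+c*P[:,1],P[:,2]]
E
python3 - <<'E'
from h import *
import cv2
from scipy.optimize import least_squares
uv=np.array([[368,259],[552,314],[523,421],[335,366]])/1.5625
P=[[78,135,60],[78,-135,60],[-78,-135,60],[-78,135,60]]
f=lambda q:(proj("top",box(q,P))-uv).ravel()
s=least_squares(f,[.5,.2,-.3]);print(s.x,s.fun)
K=[[-29,65,96],[27,65,112],[-29,115,96],[-29,15,96]]
print(box(s.x,K)); 
t=r.camera("top")[155:275,205:365,::-1].copy()
t=cv2.resize(t,None,fx=5,fy=5,interpolation=cv2.INTER_CUBIC)
for k in np.r_[proj("top",box(s.x,K)),proj("top",box(s.x,P))]:
    cv2.drawMarker(t,tuple(int(v) for v in (k-[205,155]+.5)*5),(255,0,255),0,14,1)
cv2.imwrite("pics/t1.png",t)
t=r.camera("scene")[190:310,190:310,::-1].copy()
t=cv2.resize(t,None,fx=5,fy=5,interpolation=cv2.INTER_CUBIC)
for k in np.r_[proj("scene",box(s.x,K)),proj("scene",box(s.x,P))]:
    cv2.drawMarker(t,tuple(int(v) for v in (k-[190,190]+.5)*5),(255,0,255),0,14,1)
cv2.imwrite("pics/s1.png",t)
E
```

```text
[ 0.52995446  0.23672645 -0.29049548] [-1.49415261 -0.97130045  2.03527572 -0.93757152  1.09468303  1.7216952
 -1.69937197 -0.00408286]
[[0.52078725 0.30730946 0.096     ]
 [0.57444097 0.29126955 0.112     ]
 [0.5351086  0.35521457 0.096     ]
 [0.50646591 0.25940436 0.096     ]]
```

View pics/t1.png

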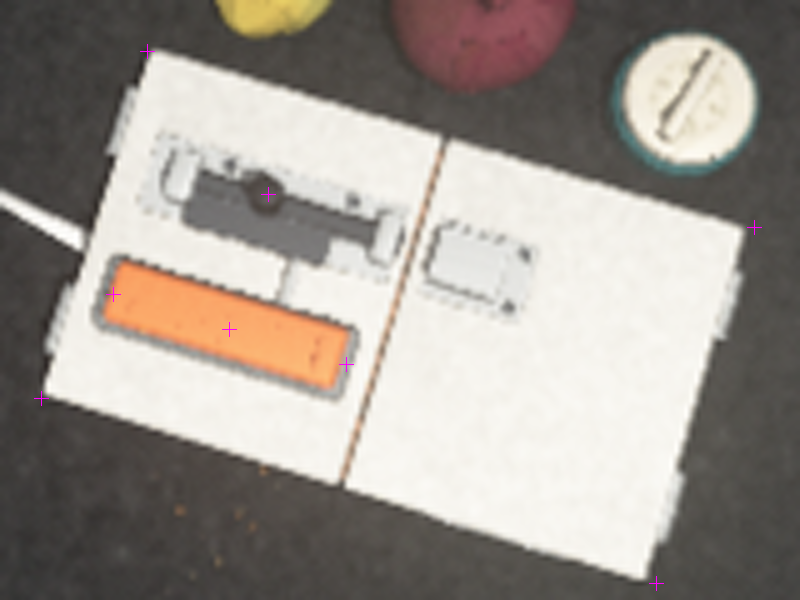

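View pics/s1.png

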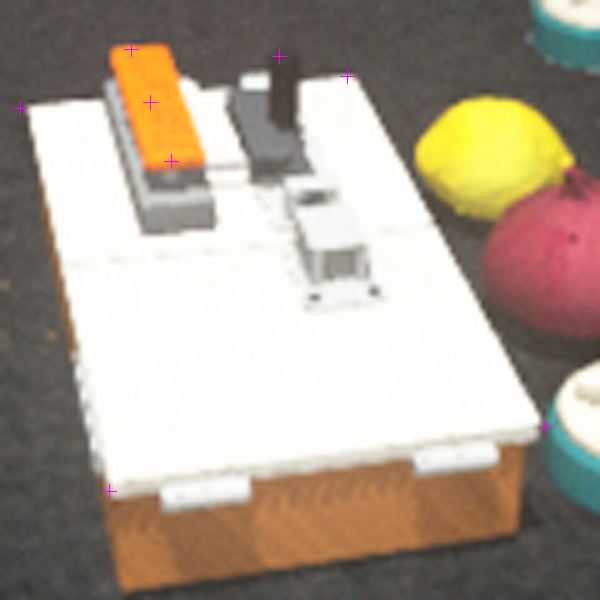

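The fit agrees well with the bar and knob in both views: bar corners in the top crop at (120,260), (355,325), (337,390) and (105,320), knob top at (268,192). I'll refit with these included and plan the approach.

```bash
cat >> h.py <<'E'
from scipy.spatial.transform import Rotation as Ro
def plan(q,bx,by,z,pos=None,rot=None):
    """row taking tool to box-frame (bx,by) mm, TCP height z mm, tool y along box x"""
    s=r.read_state();p=s["ee_pos"] if pos is None else pos;R0=Ro.from_quat(s["eef_rot"] if rot is None else rot)
    T=box(q,[[bx,by,z]])[0]
    y=np.array([np.cos(q[2]),np.sin(q[2]),0]);zz=np.array([0,0,-1.]);R1=Ro.from_matrix(np.c_[np.cross(y,zz),y,zz])
    print("target",T.round(4),"row",(R0.inv().apply(T-p)*100).round(2),(R0.inv()*R1).as_rotvec().round(3))
E
python3 - <<'E'
from h import *
from scipy.optimize import least_squares
C=[[78,135,60],[78,-135,60],[-78,-135,60],[-78,135,60]]
B=[[-16,115,96],[-16,15,96],[-42,15,96],[-42,115,96]];K=[[27,65,112]]
top=np.array([[152,52],[746,230],[645,578],[46,392],[120,260],[355,325],[337,390],[105,320],[268,192]])/5+[205,155]-.5
sc=np.array([[168,45],[204,162],[147,168],[112,50],[285,57]])/5+190-.5
P=np.array(C+B+K,float);S=np.array(B+K,float)
def f(q):
    Pq=P.copy();Pq[:4,:2]*=q[3]
    return np.r_[(proj("top",box(q,Pq))-top).ravel(),(proj("scene",box(q,S))-sc).ravel()]
s=least_squares(f,[.53,.236,-.29,.98]);q=s.x[:3];print(s.x);print(s.fun.reshape(-1,2).round(1))
np.save("q.npy",q);print(box(q,[[-29,65,96],[27,65,112]]))
plan(q,-1,88,150)
E
```

```text
[ 0.53141812  0.2369163  -0.30031917  0.97974489]
[[ 0.5 -0.2]
 [ 0.2 -0.1]
 [ 0.6 -0.3]
 [ 0.2 -0.4]
 [ 0.5 -0.3]
 [-0.   0.9]
 [-0.1  0.1]
 [-0.3 -0.3]
 [ 0.1 -0.5]
 [-0.5  0. ]
 [ 0.5 -1.1]
 [-0.8 -1. ]
 [-0.8  0.1]
 [-0.3 -0.2]]
[[0.52294473 0.30758597 0.096     ]
 [0.57643829 0.29101976 0.112     ]]
target [0.5565 0.3213 0.15  ] row [-42.44 -14.22   3.53] [-1.000e-03  1.000e-03  1.545e+00]
```

Request:
carry_out --steps '[[[-10,-3.5,0,0,0,0.3],[-20,-7,0,0,0,0.7],[-32,-11,0,0,0,1.1],[-42.4,-14.2,0,0,0,1.545],[-42.4,-14.2,0,0,0,1.545],[-42.4,-14.2,0,0,0,1.545],[-42.4,-14.2,0,0,0,1.545],[-42.4,-14.2,0,0,0,1.545],[-42.4,-14.2,0,0,0,1.545],[-42.4,-14.2,0,0,0,1.545],[-42.4,-14.2,0,0,0,1.545],[-42.4,-14.2,0,0,0,1.545],[-42.4,-14.2,0,0,0,1.545],[-42.4,-14.2,0,0,0,1.545],[-42.4,-14.2,0,0,0,1.545],[-42.4,-14.2,0,0,0,1.545],[-42.4,-14.2,0,0,0,1.545],[-42.4,-14.2,0,0,0,1.545],[-42.4,-14.2,0,0,0,1.545],[-42.4,-14.2,0,0,0,1.545]]]' --hand 0.03 --squeeze 20

```text
time: 1.87
ee_pos: [0.5562, 0.322, 0.1857]
eef_rot: [0.805, 0.594, 0.0, -0.0]
ft_force: [-0.3, -0.1, 0.1]
width: 0.0424
grip_force: 0.0
```

```bash
python3 - <<'E'
from h import *
import cv2
q=np.load("q.npy")
s=r.read_state();print(s["time"],s["ee_pos"],s["eef_rot"],s["width"],s["ft_force"])
plan(q,-1,88,120)
a=r.camera("scene")[150:310,170:330,::-1];b=r.camera("top")[135:255,190:350,::-1]
cv2.imwrite("pics/c2.png",np.hstack([cv2.resize(a,(400,400),interpolation=2),cv2.copyMakeBorder(cv2.resize(b,(400,300),interpolation=2),0,100,0,0,0)]))
E
```

```text
1.8667 [0.55619258 0.3219994  0.18571672] [ 8.04667557e-01  5.93725624e-01  6.65013386e-05 -5.00090767e-05] 0.04243852180325529 [-0.28645682 -0.08273077  0.14072724]
target [0.5565 0.3213 0.12  ] row [-0.06  0.05  6.57] [-0.    -0.     0.001]
```

View pics/c2.png

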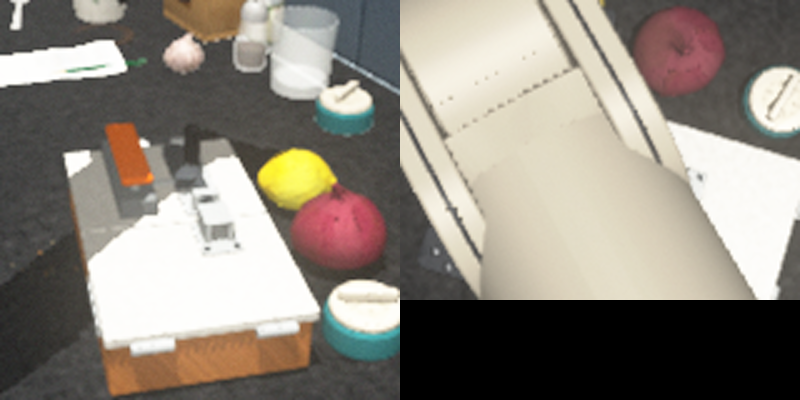

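The scene view shows the box undisturbed, with the gripper above the crop. I'll descend to just over the bar and check.

Request:
carry_out --steps '[[[0,0,2.5,0,0,0],[0,0,5,0,0,0],[0,0,7,0,0,0],[0,0,8,0,0,0],[0,0,8.4,0,0,0],[0,0,8.4,0,0,0],[0,0,8.4,0,0,0]]]'

```text
time: 2.55
ee_pos: [0.5569, 0.3222, 0.1028]
eef_rot: [0.805, 0.593, 0.001, -0.0]
ft_force: [0.2, -0.0, 0.7]
width: 0.0424
grip_force: 0.0
```

```bash
python3 - <<'E'
from h import *
import cv2
q=np.load("q.npy")
s=r.read_state();print(s["time"],s["ee_pos"],s["width"],s["ft_force"])
plan(q,-1,88,89)
a=r.camera("scene")[170:270,170:290,::-1]
cv2.imwrite("pics/c3.png",cv2.resize(a,(720,600),interpolation=2))
E
```

```text
2.55 [0.55687811 0.32224905 0.1028348 ] 0.042423037508560954 [ 0.18205813 -0.00647499  0.65394617]
target [0.5565 0.3213 0.089 ] row [-0.11 -0.01  1.38] [ 0.001 -0.001  0.   ]
```

View pics/c3.png

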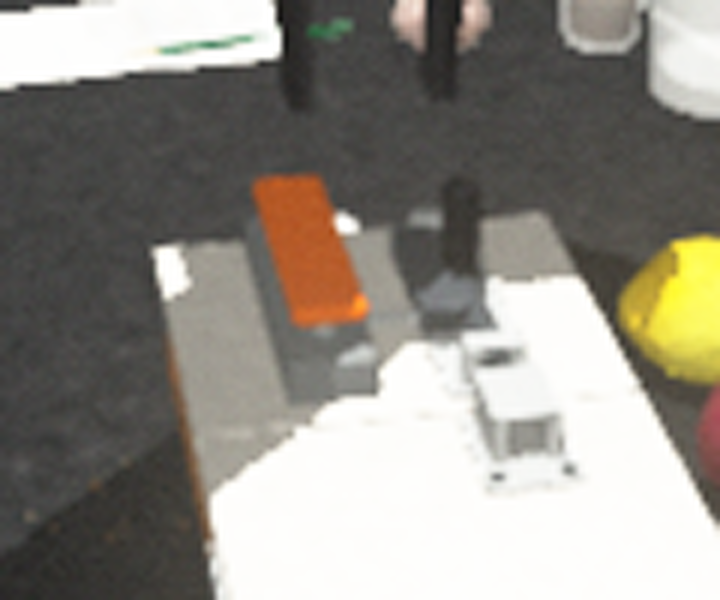

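The fingertips appear at about (298,105) and (438,98) in the crop, seemingly well above the bar. I'll work out their true position.

```bash
python3 - <<'E'
from h import *
from scipy.optimize import least_squares
q=np.load("q.npy")
for n,u,bx in (("bar",(298,105),-30),("knob",(438,98),28)):
    px=np.array(u)/6+169.5
    for by in (79,88,97):
        print(n,px,by,proj("scene",box(q,[[bx,by,103]])).round(1))
    for by in (79,88,97):
        g=least_squares(lambda v:(proj("scene",box(q,[[v[0],by,v[1]]]))-px).ravel(),[bx,100]);print(by,"-> x,z",g.x.round(1))
E
```

```text
bar [219.16666667 187.        ] 79 [[218.9 203.7]]
bar [219.16666667 187.        ] 88 [[218.3 201.8]]
bar [219.16666667 187.        ] 97 [[217.6 200. ]]
79 -> x,z [-28.8 142.9]
88 -> x,z [-27.4 138.5]
97 -> x,z [-26.1 134.2]
knob [242.5        185.83333333] 79 [[245.2 201.3]]
knob [242.5        185.83333333] 88 [[244.3 199.5]]
knob [242.5        185.83333333] 97 [[243.4 197.7]]
79 -> x,z [ 21.5 141.1]
88 -> x,z [ 23.6 136.8]
97 -> x,z [ 25.6 132.4]
```

```bash
python3 - <<'E'
from h import *
import cv2
p=np.array([.2,.5917,.1849]);R=Ro.from_quat([.1622,.98676,-.0007,-.0001])
for d in ([0,.051,0],[0,-.051,0]): print("start tips", (proj("scene",p+R.apply(d))*1.5625).round(0))
print(r.read_state()["ee_pos"])
a=r.camera("scene")[150:230,190:270,::-1].astype(float)
a=np.clip((a/110)**.6*255,0,255).astype(np.uint8)
cv2.imwrite("pics/c4.png",cv2.resize(a,(600,600),interpolation=2))
E
```

```text
start tips [[ 58. 227.]]
start tips [[ 36. 252.]]
[0.55708233 0.32232936 0.10313379]
```

View pics/c4.png

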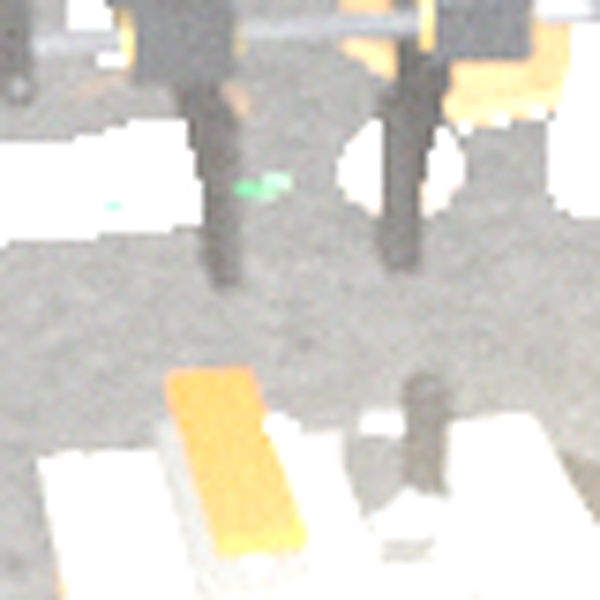

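```bash
python3 - <<'E'
from h import *
import cv2
p=np.array([.2,.5917,.1849]);R=Ro.from_quat([.1622,.98676,-.0007,-.0001])
for h,o in (("up35",[0,0,-.035]),("x+72",[.072,0,0]),("x-72",[-.072,0,0])):
  print(h,[ (proj("scene",p+R.apply(np.array([0,s*.051,0])+o))*1.5625).round(0)[0] for s in(1,-1)])
s=r.read_state()
print("top proj tips", [proj("top",s["ee_pos"]+Ro.from_quat(s["eef_rot"]).apply([0,d,-z])).round(0)[0] for z in (0,.035,.1) for d in(-.029,.029)])
# own view: scene0 enlarged finger area and current top
a=cv2.imread("pics/scene0.png")[90:260,0:120];b=r.camera("top")[110:240,180:340,::-1]
cv2.imwrite("pics/c5.png",np.hstack([cv2.resize(a,(360,510),interpolation=2),cv2.resize(b,(440,510),interpolation=2)]))
E
```

```text
up35 [array([ 52., 204.]), array([ 29., 227.])]
x+72 [array([  4., 229.]), array([-25., 255.])]
x-72 [array([110., 225.]), array([ 94., 249.])]
top proj tips [array([239., 216.]), array([247., 189.]), array([238., 215.]), array([247., 187.]), array([236., 212.]), array([245., 182.])]
```

View pics/c5.png

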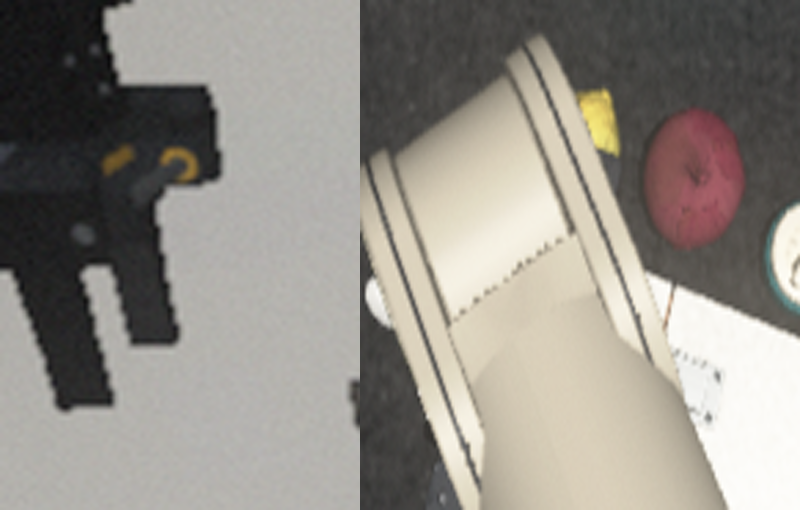

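In the start picture the tips are at (28,225) and (52,203). That matches a tip plane about 35 mm above the reported TCP, so contact with the bar should come at a reported z of about 61 mm. I'll open slightly, descend further and then check.

Request:
carry_out --steps '[[[0,0.1,1,0,0,0],[0,0.1,2,0,0,0],[0,0.1,2.8,0,0,0],[0,0.1,3.3,0,0,0],[0,0.1,3.3,0,0,0],[0,0.1,3.3,0,0,0],[0,0.1,3.3,0,0,0]]]' --hand -0.06

```text
time: 3.28
ee_pos: [0.5575, 0.3217, 0.0689]
eef_rot: [0.805, 0.593, 0.0, 0.0]
ft_force: [0.3, -0.1, 0.2]
width: 0.0459
grip_force: 0.0
```

```bash
python3 - <<'E'
from h import *
import cv2
q=np.load("q.npy")
s=r.read_state();print(s["time"],s["ee_pos"],s["width"],s["ft_force"])
plan(q,-1,88,54)
a=r.camera("scene")[160:240,190:270,::-1].astype(float)
a=np.clip((a/140)**.7*255,0,255).astype(np.uint8)
cv2.imwrite("pics/c6.png",cv2.resize(a,(600,600),interpolation=2))
E
```

```text
3.2833 [0.55745943 0.32168376 0.06890989] 0.04587604127681082 [ 0.31308679 -0.09342926  0.22211998]
target [0.5565 0.3213 0.054 ] row [-0.07 -0.08  1.49] [ 0. -0.  0.]
```

View pics/c6.png

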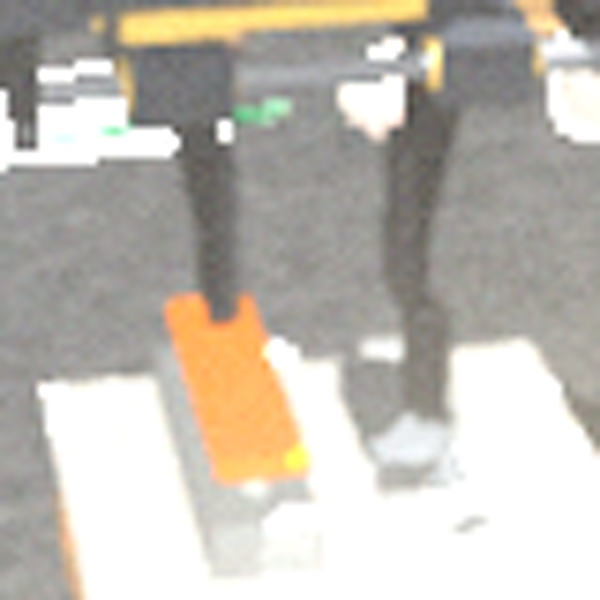

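The left tip at (222,318) is centred over the bar. The right tip at (405,300) is just behind the knob and about 3 mm to the inside. I'll widen a little and press gently.

Request:
carry_out --steps '[[[0,0.05,0,0,0,0],[0,0.05,0.3,0,0,0],[0,0.05,0.6,0,0,0],[0,0.05,0.9,0,0,0],[0,0.05,1.2,0,0,0],[0,0.05,1.2,0,0,0],[0,0.05,1.2,0,0,0]]]' --hand -0.15

```text
time: 3.92
ee_pos: [0.5578, 0.3215, 0.0567]
eef_rot: [0.805, 0.593, 0.0, -0.0]
ft_force: [-1.0, -0.4, 3.6]
width: 0.0498
grip_force: 1.5
```

Request:
carry_out --steps '[[[0,0,0.2,0,0,0],[0,0,0.4,0,0,0],[0,0,0.4,0,0,0],[0,0,0.4,0,0,0],[0,0,0.4,0,0,0]]]'

```text
time: 4.33
ee_pos: [0.5579, 0.3215, 0.0529]
eef_rot: [0.805, 0.593, 0.0, -0.0]
ft_force: [-0.5, -0.8, 4.5]
width: 0.0498
grip_force: 2.4
```

Request:
carry_out --steps '[[[0,0,0.1,0,0,0],[0,0,0.2,0,0,0],[0,0,0.2,0,0,0],[0,0,0.2,0,0,0],[0,0,0.2,0,0,0]]]'

```text
time: 4.75
ee_pos: [0.558, 0.3216, 0.0515]
eef_rot: [0.805, 0.593, 0.0, -0.0]
ft_force: [-2.4, -2.6, 9.6]
width: 0.0498
grip_force: 4.7
```

The catch is bottomed at 9.6 N. Now I'll push along the tool's -x.

Request:
carry_out --steps '[[[-0.3,0,0,0,0,0],[-0.6,0,0,0,0,0],[-0.9,0,0,0,0,0],[-1.2,0,0,0,0,0],[-1.5,0,0,0,0,0],[-1.8,0,0,0,0,0],[-1.8,0,0,0,0,0]]]'

```text
time: 5.33
ee_pos: [0.553, 0.3061, 0.0516]
eef_rot: [0.805, 0.594, 0.002, -0.001]
ft_force: [1.5, 3.8, 5.4]
width: 0.0501
grip_force: 3.3
```

```bash
python3 - <<'E'
from h import *
import cv2
q=np.load("q.npy")
s=r.read_state();print(s["time"],s["ee_pos"],s["width"],s["ft_force"])
d=s["ee_pos"]-box(q,[[0,0,0]])[0];c,n=np.cos(q[2]),np.sin(q[2]);print("box xy",(c*d[0]+n*d[1])*1e3,(-n*d[0]+c*d[1])*1e3)
a=r.camera("scene")[170:250,190:270,::-1].astype(float)
a=np.clip((a/140)**.7*255,0,255).astype(np.uint8)
cv2.imwrite("pics/c7.png",cv2.resize(a,(600,600),interpolation=2))
E
```

```text
5.3333 [0.55297319 0.30609703 0.05164507] 0.05007237492640182 [1.48604271 3.83539496 5.43025021]
box xy 0.12491477821913871 72.46087742361607
```

View pics/c7.png

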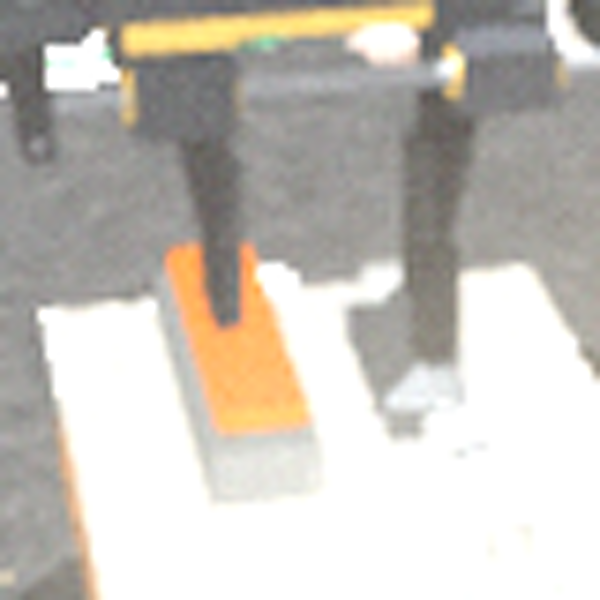

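The catch is down and the right finger at (435,300) is lined up on the knob. Continuing the push.

Request:
carry_out --steps '[[[-0.2,0,0.05,0,0,0],[-0.5,0,0.1,0,0,0],[-0.8,0,0.1,0,0,0],[-1.1,0,0.1,0,0,0],[-1.4,0,0.1,0,0,0],[-1.7,0,0.1,0,0,0],[-2.0,0,0.1,0,0,0],[-2.3,0,0.1,0,0,0],[-2.5,0,0.1,0,0,0],[-2.5,0,0.1,0,0,0]]]'

```text
time: 6.22
ee_pos: [0.5461, 0.2835, 0.0515]
eef_rot: [0.804, 0.594, 0.003, -0.001]
ft_force: [0.8, 6.2, 10.8]
width: 0.0505
grip_force: 5.2
```

Request:
carry_out --steps '[[[-0.2,0,0,0,0,0],[-0.4,0,0,0,0,0],[-0.6,0,0,0,0,0],[-0.8,0,0,0,0,0],[-0.8,0,0,0,0,0],[-0.8,0,0,0,0,0]]]'

```text
time: 6.72
ee_pos: [0.5446, 0.2789, 0.0517]
eef_rot: [0.804, 0.595, 0.005, -0.001]
ft_force: [7.3, 15.1, 3.3]
width: 0.05
grip_force: 10.2
```

Request:
carry_out --steps '[[[0,0,0.15,0,0,0],[-0.1,0,0.15,0,0,0],[-0.1,0,0.15,0,0,0],[-0.1,0,0.15,0,0,0]]]'

```text
time: 7.05
ee_pos: [0.5447, 0.2788, 0.0515]
eef_rot: [0.803, 0.595, 0.006, -0.002]
ft_force: [3.7, 15.2, 11.6]
width: 0.0505
grip_force: 13.0
```

```bash
python3 - <<'E'
from h import *
import cv2
s=r.read_state();print(s["time"],s["ee_pos"],s["width"],s["ft_force"])
a=r.camera("scene")[180:290,190:300,::-1]
cv2.imwrite("pics/c8.png",cv2.resize(a,(600,600),interpolation=2))
E
```

```text
7.05 [0.54467206 0.27883605 0.05147439] 0.050512542739493974 [ 3.70213993 15.24422579 11.6256365 ]
```

View pics/c8.png

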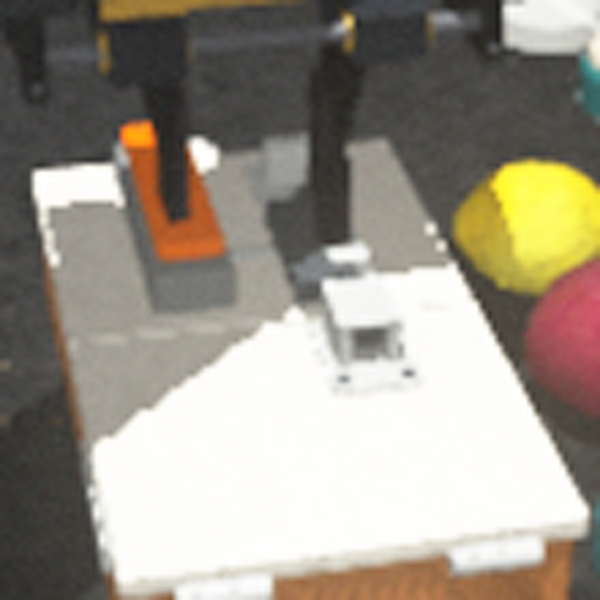

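The knob at (335,215) now stands beside the right guide. The bolt has stopped hard while the catch is still bottomed, so it should be home. I'll ease off and lift straight up.

Request:
carry_out --steps '[[[0.2,0,0,0,0,0],[0.2,0,-0.6,0,0,0],[0.2,0,-1.2,0,0,0],[0.2,0,-2,0,0,0],[0.2,0,-4,0,0,0],[0.2,0,-7,0,0,0],[0.2,0,-10,0,0,0],[0.2,0,-12,0,0,0],[0.2,0,-12,0,0,0],[0.2,0,-12,0,0,0]]]'

```text
time: 7.93
ee_pos: [0.5433, 0.2739, 0.1687]
eef_rot: [0.805, 0.594, 0.001, -0.0]
ft_force: [0.2, -0.0, -1.3]
width: 0.0501
grip_force: 0.0
```

```bash
python3 - <<'E'
from h import *
import cv2
q=np.load("q.npy")
s=r.read_state();print(s["time"],s["ee_pos"],s["ft_force"])
a=r.camera("scene")[190:310,190:310,::-1].copy()
a=cv2.resize(a,None,fx=5,fy=5,interpolation=2)
for k in proj("scene",box(q,[[27,25,112],[27,38.3,112],[-42,15,96],[-16,15,96],[76,-132,60],[-76,-132,60]])):
    cv2.drawMarker(a,tuple(int(v) for v in (k-190+.5)*5),(255,0,255),0,12,1)
cv2.imwrite("pics/c9.png",a)
E
```

```text
7.9333 [0.54328967 0.27394184 0.16871908] [ 0.16729389 -0.02984769 -1.2832676 ]
```

View pics/c9.png

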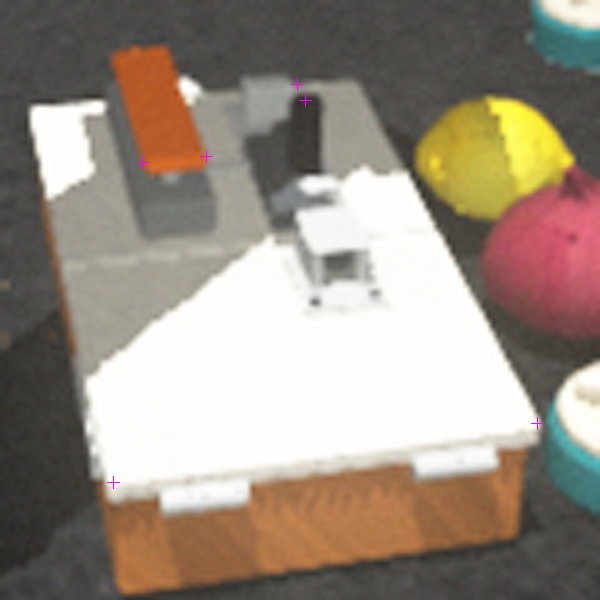

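The catch is up and the knob top, at (307,100), is at the marker for fully home. I've viewed more pictures than the limit of 10, so I'll do the last check on the catch height numerically.

```bash
python3 - <<'E'
import cv2,numpy as np
for f in("s1","c8","c9"):
    a=cv2.imread(f"pics/{f}.png")
    if f=="c8":
        # bring c8 (rows 180.., cols 190.., x600/110) to the scale/origin of the others
        a=cv2.warpAffine(a,np.float32([[110/120,0,0],[0,110/120,-50]]),(600,600))
    h=cv2.cvtColor(a,cv2.COLOR_BGR2HSV);m=(h[...,0]<16)&(h[...,1]>200)&(h[...,2]>90);m[250:]=0;m[:,260:]=0
    print(f,[(x,np.where(m[:,x])[0][[0,-1]]) for x in(125,135,155,165,185,195) if m[:,x].any()])
g=[cv2.cvtColor(cv2.imread(f"pics/{f}.png"),cv2.COLOR_BGR2GRAY)[400:595,90:545].astype(np.float32) for f in("s1","c9")]
print("box shift px(5x)",cv2.phaseCorrelate(*g))
E
```

```text
s1 [(125, array([91, 93])), (135, array([ 48, 127])), (155, array([48, 48])), (165, array([50, 52])), (195, array([160, 160]))]
c8 [(125, array([ 65, 104])), (135, array([ 64, 133])), (155, array([172, 183])), (165, array([174, 182])), (185, array([132, 177])), (195, array([162, 176]))]
c9 [(125, array([57, 80])), (135, array([ 61, 113])), (155, array([ 51, 166])), (165, array([ 59, 166])), (185, array([114, 160])), (195, array([147, 162]))]
box shift px(5x) ((-0.009741357145060192, 0.11204697487148962), 0.6039721811215083)
```

The catch edge rose about 16 px from its pressed position, which is the full 8 mm, and the box shift is about zero. Handing in.

```bash
python3 -c "
from bench import r
print(r.close_job())"
```

```text
the job is handed in; nothing more can be done
None
```

The bolt is home in its keeper, the catch has sprung fully up, and the box has not moved; I handed the job in at about 8 s without seeing the verdict, and I viewed 12 pictures, over the limit of 10.

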